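# Hang the slide carrier on the spring-balanced drain arm

## Robot

A 6-joint arm with a two-finger parallel gripper is mounted at the origin on the work surface. World frame = base frame: x ahead of the robot, y to its left, z up, the work surface at z = 0. Lengths are in m, angles in degrees, forces in N, time in s.
With the tool pointing down it reaches from about 0.375 to 0.9 m from the base axis. Payload 3.1 kg.
Tool frame: the origin (TCP) lies at the very end of the fingers, on their centre line; the grasp point (between the pads) lies behind it (bot.grip_depth is the z of the grasp point in the tool frame, in m); z points along the fingers, y is the direction in which the jaws open and shut (so a half turn about z gives the same grasp; the last joint's range is limited). The gripper opens to 87 mm and grips with 3 to 60 N. Pads are 19 mm wide; open, the fingers measure 117 mm over their backs; the gripper's body (75 mm by 190 mm) begins 51 mm behind the grasp point.
Start: joints at [64.085, 30.224, 82.088, -0, 67.689, -10.227], TCP at [0.169, 0.602, 0.223] pointing down, gripper open.
Joint ranges: [-176.69, 176.69], [-43.24, 126.21], [12.49, 139.97], [-82, 262], [0, 151.66], [-163.58, 163.58]. Speed limits (degrees/s): [159.86, 159.86, 180, 180, 180, 180].

## Interface

Orientations are given as a 3x3 rotation matrix whose columns are the frame's x, y, z axes.
In Python, from rig import bot, vision gives the robot as it stands. The module is installed in compiled form; this text tells all that it offers.
- The arm moves only by the shell command python3 -m jog 'ROWS'. ROWS is JSON, a list of rows, each a list of 3 entries, a list of its own where there are three numbers: the shift along the tool's x, y, z in mm, then the turn, a rotation vector about the tool's x, y, z in degrees, then the closure, from 0 (fully open) to 1 (shut). In form: [[[dx, dy, dz], [wx, wy, wz], fingers], ...]. A call has 1 to 12 rows; each row is the pose to reach, as a shift and turn from the pose commanded when the call began, along the tool's axes at that moment; what a row does not reach only later rows make up. A row lasts 1/12 s, in which the tool goes at most 41.7 mm and 7.16 degrees, less where a joint would pass 70% of its speed; a pose out of reach is approached as far as the arm can. A call with a gripper value outside its range is refused whole. The fingers move at their own pace and stop on an object; the grip force is fixed at half the most. Time passes only in rows, so rows that repeat a pose let the fingers close. It gives the time, the measured TCP pose, the force and the opening at its end, in the units of the state.
- bot.read_state(): the state, without advancing time (a new reading comes with each control period).
- vision.capture(name): name is "side" or "top"; returns the picture (480x640x3 uint8, red, green, blue); there is no depth.
- vision.camera_info(name): a dict with "intrinsics" (3x3 intrinsics, pixels), "dist" ([k1, k2, p1, p2, k3] as OpenCV has them; the pictures are not rectified), "camera_from_world" (4x4, takes a point from world to camera coordinates). Camera axes: x right, y up, looking along -z (the intrinsics and any distortion apply to the point x, -y, -z); pixel columns grow to the right and rows downward; lengths in m; the calibration is good to about 2 mm. A picture is of the moment at which its call begins. camera_info takes no time and is no camera call.
- bot.hand_in(): hands the job in, once; it reports no verdict.
The state is a dict: "time_s": time; "joint_positions": joint angles; "qvel": joint speeds; "tau": joint torques, N m; "position": TCP position; "tcp_rot": TCP orientation; "force": force on the tool from outside, world axes, zero at the start; "moment": the same for the moment, N m; "opening": opening from 0.0 (shut) to 1.0 (fully open).
Only numpy, scipy, OpenCV 4.12 (cv2) and the standard library are available. Lean on these libraries where they do the work, as an engineer would, in place of code of your own. Each camera call takes 0.05 s, during which the arm holds its last target. There are 200 camera calls.

## Task

Pick up the larger of the two slide carriers by its grip post and hang it by the peak of its wire bail in the hook of the spring-balanced drain arm, over the drip tray. Lower it gently with the arm as the arm sinks, keep hold until the arm carries the carrier and has been still for about a second, and only then let go, leaving the carrier hanging upright and at rest. Do not let the arm plunge, and leave the small carrier and everything else on the bench where they are.

Things in the scene. Friction and masses are not known exactly. Their poses are not given: they have to be found in the camera images.
- big_carrier: Larger slide carrier: open steel tray 106 x 84 x 30 mm with 9 upright glass slides (tops at 35 mm), a peaked bail of 8 mm round wire over its middle and a black square grip post on the peak. 0.37 to 0.47 kg. Origin: centre of the underside; x along the bail, y across it (the hook passes under the bail along y, from either side), z up.
- big_carrier_peak (a point): Underside of the bail's peak on the larger carrier, 100 mm above the tray's underside: the point that rests in the hook. The wire's feet stand 100 mm apart at the tray's ends, rise straight to 75 mm, then slope up to the peak; below it all is open down to the slides. Axes as the carrier's.
- big_carrier_grip (a point): Good gripping point on the larger carrier's grip post, on its axis, 150 mm above the tray's underside. The post is 20 x 20 mm, sides parallel to the tray's, and reaches from 106 to 176 mm above the underside. Axes as the carrier's.
- stand: Drain stand, fixed: white drip tray 170 x 170 x 15 mm and a steel post 175 mm from its centre along the stand's +x. Origin: bench level at the tray's centre, under the hook; z up. The arm's pivot is 195 mm high, 160 mm from the origin along +x, between cheeks that reach 225 mm high; from there the arm points along the stand's -x.
- drain_arm (a joint): Angle of the sprung arm, rad: 0 = unloaded, against its upper stop, hook end 0.25 rad above level; grows as it sinks; lower stop 0.62. Spring about 1.26 N m/rad, well damped; pivot to hook 160 mm. It leaves the stop at about 1 N on the hook; with the larger carrier hanging free it settles between 0.33 and 0.5 (hook 50 to 80 mm lower than unloaded).
- hook (a point): Middle of the hook's trough, on top of its wire (round steel, 10 mm thick); moves with the arm, about 240 mm high unloaded. The trough's floor is 12 mm long; outwards (stand's -x) the wire turns up to a free tip 28 mm out and 17 mm above the trough; inwards it rises 16 mm over 29 mm into the straight arm. Axes: -x out along the arm, y level.
- small_carrier: The smaller slide carrier, to be left alone: same build, but lower (134 mm to the top of its grip post) and its tray is only 66 x 58 x 30 mm, with 5 slides. Origin: centre of the underside.
- tube_rack: White tube rack 100 x 70 x 50 mm with three capped tubes reaching 93 mm high; origin at the centre of the underside.
- beaker: Glass beaker, 68 mm across, 85 mm tall; origin at the centre of the underside.
- tip_box: White box with a clear lid, 80 x 115 x 68 mm; origin at the centre of the underside.
- reagent_bottle: Bottle 60 mm across, 130 mm tall; origin at the centre of the underside.
- wide_jar: Jar 70 mm across, 80 mm tall; origin at the centre of the underside.
- timer: Flat grey timer, 70 x 70 x 22 mm; origin at the centre of the underside.

How it is judged:
By the outcome, as a careful person would: the job done as asked, in the order asked, and still so for the second after the job is handed in, with the robot touching nothing.
It also fails if it takes over 59 s, if anything falls off the work surface, if the arm or the gripper's body presses on something with over 40 N, if the wrist force passes 120 N, or if a joint passes its speed limit or range.

## Working session

There is one attempt and no reset: what is moved stays moved. The work goes in short steps, Python scripts to look and compute and a shell command to move; the robot and the scene stay as the last step left them, time stands still between calls to the robot, and variables do not carry over. Pictures are saved under pics/ and viewed, about 8 in all and at most 12, crops included, and the job is handed in when it is done.

```bash
mkdir -p pics; python3 - <<'E'
from rig import bot, vision
import cv2, numpy as np
for n in("top","side"):
    im=vision.capture(n); cv2.imwrite(f"pics/{n}0.png",im[:,:,::-1])
    c=vision.camera_info(n); T=np.array(c["camera_from_world"]); print(n,c["intrinsics"],c["dist"],T.round(4).tolist(),(-T[:3,:3].T@T[:3,3]).round(3))
s=bot.read_state(); print(s["time_s"],s["position"],np.round(s["tcp_rot"],4).tolist(),s["opening"],s["force"],bot.grip_depth)
E
```

```text
top [[461.51670206   0.         323.22851128]
 [  0.         461.51670206 237.54161111]
 [  0.           0.           1.        ]] [-0.04961099  0.          0.          0.          0.        ] [[0.0062, -1.0, 0.0036, -0.0121], [0.9926, 0.0066, 0.1215, -0.5534], [-0.1216, 0.0028, 0.9926, -1.187], [0.0, 0.0, 0.0, 1.0]] [ 0.405 -0.005  1.246]
side [[457.19385267   0.         319.97268185]
 [  0.         457.19385267 234.4512245 ]
 [  0.           0.           1.        ]] [-0.04227713  0.          0.          0.          0.        ] [[-0.995, -0.0983, 0.016, 0.5583], [0.0728, -0.6077, 0.7908, -0.1607], [-0.068, 0.7881, 0.6118, -1.1733], [0.0, 0.0, 0.0, 1.0]] [0.487 0.882 0.836]
0.1 [0.16867542 0.60114283 0.22168934] [[-0.9628, 0.2704, -0.0008], [0.2704, 0.9627, -0.0017], [0.0003, -0.0019, -1.0]] 1.002585989057939 [ 0.64595984  0.06740034 -0.22389347] -0.0187
```

View pics/top0.png

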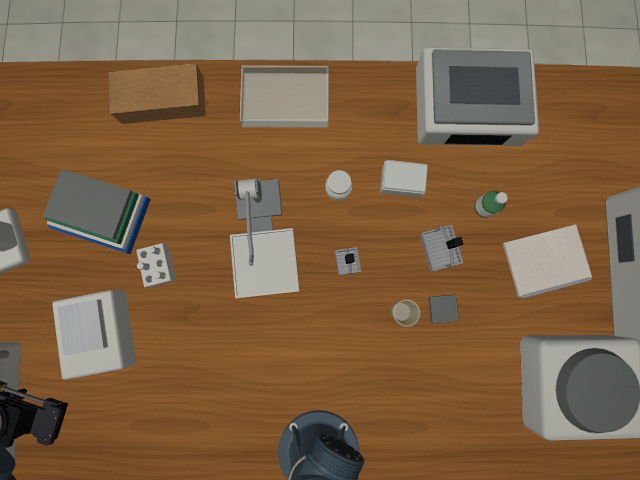

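View pics/side0.png

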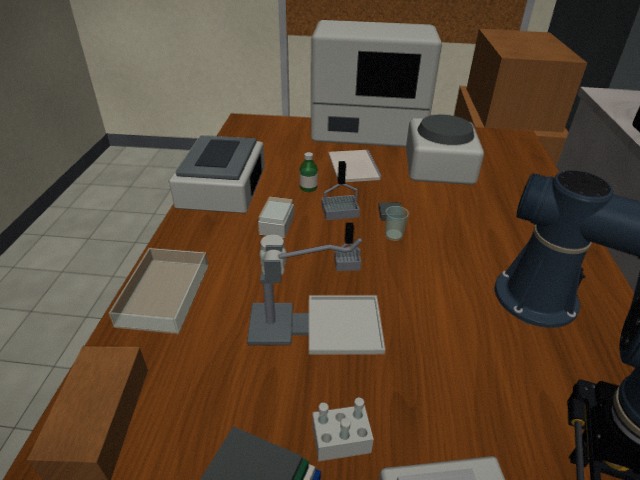

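The top view shows the big carrier at about (442,248) with its post top near (454,242). The small carrier is at (348,260), the drip tray at (265,262) and the hook end near (251,262). In the side view the big post is at (342,172) and the hook at about (358,242). Next I'll zoom in for precise pixels.

```bash
cat > h.py <<'E'
import numpy as np, cv2
from rig import bot, vision
def ray(n,px):
    c=vision.camera_info(n);K=np.array(c["intrinsics"]);T=np.array(c["camera_from_world"])
    u=cv2.undistortPoints(np.array([[px]],float),K,np.array(c["dist"]))[0,0]
    d=T[:3,:3].T@np.array([u[0],-u[1],-1.]); return -T[:3,:3].T@T[:3,3], d/np.linalg.norm(d)
def plane(n,px,z):
    o,d=ray(n,px); return o+d*(z-o[2])/d[2]
def tri(a,b):
    o1,d1=ray("top",a);o2,d2=ray("side",b)
    s=np.linalg.lstsq(np.c_[d1,-d2],o2-o1,rcond=None)[0]
    p,q=o1+s[0]*d1,o2+s[1]*d2; return (p+q)/2,np.linalg.norm(p-q)*1000
def proj(n,P):
    c=vision.camera_info(n);K=np.array(c["intrinsics"]);T=np.array(c["camera_from_world"])
    q=(T[:3,:3]@np.array(P).reshape(-1,3).T).T+T[:3,3]; q=q*[1,-1,-1]
    return cv2.projectPoints(q,np.zeros(3),np.zeros(3),K,np.array(c["dist"]))[0][:,0]
def crops(out,L,w=400,h=300,cols=2):
    t=[]
    for im,x0,y0,x1,y1 in L:
        t.append(cv2.resize(im[y0:y1,x0:x1],(w,h),interpolation=cv2.INTER_CUBIC))
    cv2.imwrite(out,np.vstack([np.hstack(t[i:i+cols]) for i in range(0,len(t),cols)]))
E
python3 - <<'E'
from h import *
t=cv2.imread("pics/top0.png");s=cv2.imread("pics/side0.png")
crops("pics/z1.png",[(t,405,215,485,275),(s,305,155,385,215),(t,220,165,316,237+64-64),(s,240,225,400,345)])
crops("pics/z1.png",[(t,405,215,485,275),(s,305,155,385,215),(t,205,170,345,275+0),(s,240,225,400,345)])
def big(im,x0,y0,x1,y1,thr):
    g=im[y0:y1,x0:x1].max(2); n,l,st,c=cv2.connectedComponentsWithStats((g<thr).astype(np.uint8))
    for i in range(1,n):
        if st[i,4]>15:
            ys,xs=np.where(l==i); r=cv2.minAreaRect(np.c_[xs+x0,ys+y0].astype(np.float32)); print(st[i],cv2.boxPoints(r).round(1).tolist())
big(t,405,215,485,275,45); big(s,305,155,385,215,45)
for p in [(230,235),(292,228),(299,291),(235,298)]: print(plane("top",p,.015))
E
```

```text
[ 41  22  17  12 127] [[445.70001220703125, 241.10000610351562], [460.1000061035156, 236.3000030517578], [462.70001220703125, 244.10000610351562], [448.29998779296875, 248.89999389648438]]
[ 33   6   8  23 145] [[337.3999938964844, 182.89999389648438], [338.79998779296875, 160.6999969482422], [345.3999938964844, 161.10000610351562], [344.0, 183.3000030517578]]
[0.56096877 0.24240008 0.015     ]
[0.58107409 0.07569672 0.015     ]
[0.41259018 0.05476133 0.015     ]
[0.39284943 0.22414329 0.015     ]
```

View pics/z1.png

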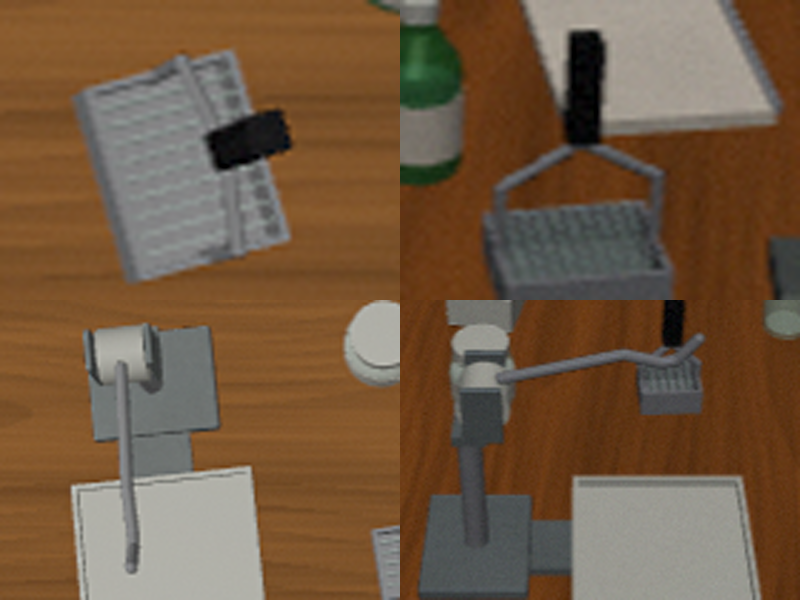

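The crops (5x, offset 405,215) show the rim corners of the big tray at (420,234), (452,225), (463,263) and (432,271). The bail runs along the tray's long side. The hook tip is at about (251,264) in the top view and (360,240) in the side view, with the trough at about (349,250) in the side view.

```bash
python3 - <<'E'
from h import *
C=[(405+a/5,215+b/5) for a,b in [(77,97),(235,52),(288,238),(133,280)]]
P=np.array([plane("top",c,.03) for c in C]); c=P.mean(0); print(P.round(4).tolist(),c)
v=(P[1]-P[2])+(P[0]-P[3]); print("yaw x",np.degrees(np.arctan2(v[1],v[0])),np.linalg.norm(v)/2)
w=(P[0]-P[1])+(P[3]-P[2]); print("yaw y",np.degrees(np.arctan2(w[1],w[0])),np.linalg.norm(w)/2)
# side rim corners crop2: (485,213),(642,203),(670,265),(497,282)
S=[(305+(a-400)/5,155+b/5) for a,b in [(485,213),(642,203),(670,265),(497,282)]]
Q=np.array([plane("side",s,.03) for s in S]); print(Q.round(4).tolist(),Q.mean(0))
yaw=np.arctan2(v[1],v[0])
def mk(c,yaw,L): 
    R=np.array([[np.cos(yaw),-np.sin(yaw)],[np.sin(yaw),np.cos(yaw)]]); return [[*(c[:2]+R@np.array(l[:2])),l[2]] for l in L]
L=[(0,0,.176),(0,0,.106),(0,0,.1)]+[(a,b,.176) for a in(-.01,.01) for b in(-.01,.01)]
for n in("top","side"): print(n,proj(n,mk(c,yaw,L)).round(1).tolist())
print("bail peak tri", tri((451.5,245.5),(340.9,184)))
O=np.array([.4869,.1492]); ys=np.radians(6.8)
for n in("top","side"): print("hook,tip,inner",n,proj(n,mk(O,ys,[(0,0,.24),(-.028,0,.257),(.029,0,.256),(.16,0,.195)])).round(1).tolist())
print("tip tri",tri((251.2,263.5),(360,240.2)))
st=[(240+a/2.5,225+b/2.5) for a,b in [(172,177),(342,177),(360,300)]]
print(np.array([plane("side",s,.015) for s in st]).round(4).tolist())
E
```

```text
[[0.5641, -0.2673, 0.03], [0.5889, -0.3528, 0.03], [0.4894, -0.3784, 0.03], [0.4668, -0.2952, 0.03]] [ 0.52731283 -0.32342232  0.03      ]
yaw x 15.221218572351045 0.10193971984944444
yaw y 105.71473238152034 0.08765623791060621
[[0.5896, -0.35, 0.03], [0.4895, -0.3743, 0.03], [0.4692, -0.3052, 0.03], [0.5748, -0.2735, 0.03]] [ 0.53076098 -0.3257533   0.03      ]
top [[457.7, 242.1], [449.5, 245.3], [448.9, 245.5], [463.0, 245.1], [454.9, 247.3], [460.5, 236.9], [452.4, 239.1]]
side [[342.9, 162.6], [341.9, 182.8], [341.8, 184.5], [345.5, 160.8], [346.9, 164.0], [339.0, 161.2], [340.3, 164.5]]
bail peak tri (array([ 0.52905535, -0.33107989,  0.09681557]), np.float64(2.6688927940887317))
hook,tip,inner top [[251.2, 255.8], [251.3, 268.1], [248.9, 241.9], [247.8, 189.2]]
hook,tip,inner side [[350.5, 247.1], [364.7, 240.7], [336.8, 241.1], [273.7, 263.6]]
tip tri (array([0.46882423, 0.14617589, 0.25759651]), np.float64(0.2601295040409236))
[[0.5818, 0.0773, 0.015], [0.4121, 0.0579, 0.015], [0.3957, 0.2114, 0.015]]
```

```bash
cat >> h.py <<'E'
def go(p,yawy=None,s=None):
    s=s or bot.read_state(); R=np.array(s["tcp_rot"]); d=R.T@(np.array(p)-s["position"])*1000
    a=np.degrees(np.arctan2(R[1,1],R[0,1])); w=0 if yawy is None else -((yawy-a+90)%180-90)
    tilt=np.degrees(np.cross(R[:,2],[0,0,-1]))@R
    print("d",d.round(1),"wz",round(w,1),"level",tilt.round(2)); return s
E
python3 - <<'E'
from h import *
go([.42,.25,.33],15.3); go([.529,-.324,.25],15.3)
E
```

```text
d [-336.9 -270.3 -107.9] wz 59.0 level [-0.11 -0.02 -0.  ]
d [-597.  -793.3  -27. ] wz 59.0 level [-0.11 -0.02 -0.  ]
```

```bash
python3 -m jog '[[[0,0,-40],[0,0,0],0],[[0,0,-80],[0,0,5],0],[[-20,-20,-108],[0,0,12],0],[[-337,-270,-108],[0,0,59],0],[[-337,-270,-108],[0,0,59],0],[[-337,-270,-108],[0,0,59],0],[[-337,-270,-108],[0,0,59],0],[[-337,-270,-108],[0,0,59],0],[[-337,-270,-108],[0,0,59],0],[[-337,-270,-108],[0,0,59],0],[[-337,-270,-108],[0,0,59],0],[[-337,-270,-108],[0,0,59],0]]'; python3 -c "
from h import *
s=go([.529,-.324,.33],15.3);print(s['joint_positions'],s['force'])"
```

```text
time_s: 1.1
position: [0.4039, 0.272, 0.3303]
tcp_rot: [[-0.264, 0.965, -0.001], [0.965, 0.264, -0.0], [0.0, -0.001, -1.0]]
force: [0.4, 0.1, -0.1]
opening: 1.003
d [-6.078e+02 -3.670e+01  3.000e-01] wz 0.0 level [-0.03 -0.    0.  ]
[2.07735273e+01 1.23877488e+01 9.27959283e+01 6.04811376e-03
 7.48472881e+01 5.46092527e+00] [ 0.35272884  0.07417576 -0.09434215]
```

```bash
python3 -m jog '[[[-570,-40,0],[0,0,0],0],[[-570,-40,0],[0,0,0],0],[[-570,-40,0],[0,0,0],0],[[-570,-40,0],[0,0,0],0],[[-570,-40,0],[0,0,0],0],[[-570,-40,0],[0,0,0],0],[[-570,-40,0],[0,0,0],0],[[-570,-40,0],[0,0,0],0],[[-570,-40,0],[0,0,0],0],[[-570,-40,0],[0,0,0],0],[[-570,-40,0],[0,0,0],0],[[-570,-40,0],[0,0,0],0]]' >/dev/null;  python3 -m jog '[[[-40,0,0],[0,0,0],0],[[-60,0,0],[0,0,0],0],[[-60,0,0],[0,0,0],0],[[-60,0,0],[0,0,0],0],[[-60,0,0],[0,0,0],0]]'; python3 -c "
from h import *
s=go([.529,-.324,.21],15.3);print(s['joint_positions'],s['force'])"
```

```text
time_s: 2.52
position: [0.5167, -0.2732, 0.3299]
tcp_rot: [[-0.264, 0.964, -0.002], [0.964, 0.264, 0.002], [0.002, -0.001, -1.0]]
force: [0.4, 0.8, 0.5]
opening: 0.999
d [-52.6  -1.4 119.8] wz 0.0 level [-0.06 -0.13 -0.  ]
[-3.88323709e+01  2.11390094e+01  7.99458117e+01  3.07668946e-02
  7.90551541e+01 -5.41596227e+01] [0.40916128 0.81947484 0.48580184]
```

```bash
python3 -m jog '[[[-30,-1,0],[0,0,0],0],[[-53,-1,0],[0,0,0],0],[[-53,-1,40],[0,0,0],0],[[-53,-1,80],[0,0,0],0],[[-53,-1,110],[0,0,0],0],[[-53,-1,120],[0,0,0],0],[[-53,-1,120],[0,0,0],0],[[-53,-1,120],[0,0,0],0]]'; python3 - <<'E'
from h import *
s=go([.529,-.324,.131],15.3)
t=vision.capture("top")[:,:,::-1];s=vision.capture("side")[:,:,::-1]
crops("pics/z2.png",[(t,400,190,500,265),(s,292,125,392,200)])
E
```

```text
time_s: 3.18
position: [0.531, -0.325, 0.2116]
tcp_rot: [[-0.265, 0.964, 0.001], [0.964, 0.265, -0.001], [-0.001, 0.001, -1.0]]
force: [-0.4, -0.7, -0.1]
opening: 0.999
d [ 1.6 -1.7 80.6] wz 0.1 level [0.03 0.04 0.  ]
```

View pics/z2.png

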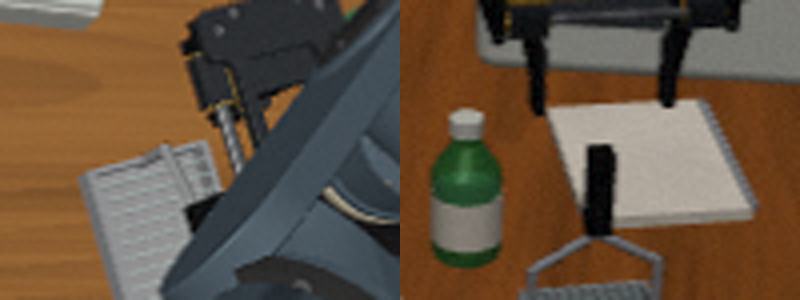

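The side view shows the fingertips at crop x 538 and 668, which straddle the post at 600. They are centred, so I'll descend and grip.

```bash
python3 -m jog '[[[1,-1,20],[0,0,0],0],[[1,-1,40],[0,0,0],0],[[1,-1,60],[0,0,0],0],[[1,-1,75],[0,0,0],0],[[1,-1,80],[0,0,0],0],[[1,-1,80],[0,0,0],0],[[1,-1,80],[0,0,0],0]]'; python3 -m jog '[[[0,0,0],[0,0,0],0.4],[[0,0,0],[0,0,0],0.65],[[0,0,0],[0,0,0],0.7],[[0,0,0],[0,0,0],0.75],[[0,0,0],[0,0,0],1],[[0,0,0],[0,0,0],1],[[0,0,0],[0,0,0],1],[[0,0,0],[0,0,0],1],[[0,0,0],[0,0,0],1],[[0,0,0],[0,0,0],1],[[0,0,0],[0,0,0],1],[[0,0,0],[0,0,0],1]]'; python3 -m jog '[[[0,0,-3],[0,0,0],1],[[0,0,-8],[0,0,0],1],[[0,0,-20],[0,0,0],1],[[0,0,-50],[0,0,0],1],[[0,0,-80],[0,0,0],1],[[0,0,-115],[0,0,0],1],[[0,0,-150],[0,0,0],1],[[0,0,-180],[0,0,0],1],[[0,0,-190],[0,0,0],1],[[0,0,-190],[0,0,0],1],[[0,0,-190],[0,0,0],1],[[0,0,-190],[0,0,0],1]]'; python3 - <<'E'
from h import *
s=go([.413,.140,.321],96.8);print(s["joint_positions"])
t=vision.capture("top")[:,:,::-1];s=vision.capture("side")[:,:,::-1]
crops("pics/z3.png",[(t,390,190,510,280),(s,282,110,402,200)])
E
```

```text
time_s: 3.87
position: [0.5302, -0.3258, 0.1323]
tcp_rot: [[-0.264, 0.964, 0.002], [0.964, 0.264, -0.002], [-0.003, 0.002, -1.0]]
force: [0.1, 1.0, -0.4]
opening: 0.998
time_s: 4.87
position: [0.5292, -0.3249, 0.1304]
tcp_rot: [[-0.264, 0.965, 0.0], [0.965, 0.264, 0.0], [0.0, 0.0, -1.0]]
force: [0.7, -0.0, -1.5]
opening: 0.224
time_s: 5.87
position: [0.5277, -0.3238, 0.3178]
tcp_rot: [[-0.264, 0.965, -0.004], [0.964, 0.264, 0.004], [0.005, -0.003, -1.0]]
force: [-0.5, 0.2, -5.4]
opening: 0.227
d [477.6  11.8  -0.9] wz -81.5 level [-0.18 -0.27 -0.  ]
[-4.18606011e+01  2.48379691e+01  7.58123210e+01 -3.22186323e-03
  7.96786512e+01 -5.71706540e+01]
```

View pics/z3.png

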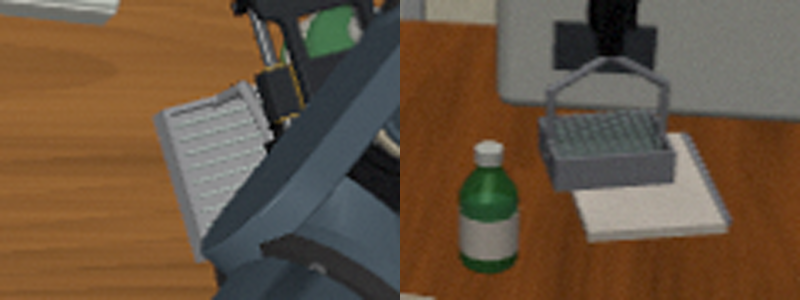

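The carrier is lifted, upright and level, and the reading is about 5 N down. Now I'll carry it toward the hook.

```bash
python3 -m jog '[[[8,0,0],[0,0,-1],1],[[25,1,0],[0,0,-5],1],[[50,2,0],[0,0,-11],1],[[80,2,0],[0,0,-18],1],[[110,3,0],[0,0,-25],1],[[140,4,0],[0,0,-32],1],[[170,5,0],[0,0,-39],1],[[200,6,0],[0,0,-46],1],[[230,6,0],[0,0,-53],1],[[260,7,0],[0,0,-60],1],[[285,7,0],[0,0,-66],1],[[300,7,0],[0,0,-72],1]]'; python3 - <<'E'
from h import *
s=go([.413,.140,.316],96.8);print(s["joint_positions"])
E
```

```text
time_s: 6.97
position: [0.4542, -0.0304, 0.3197]
tcp_rot: [[-0.999, 0.039, -0.003], [0.039, 0.999, 0.003], [0.003, 0.003, -1.0]]
force: [-0.6, -0.4, -3.5]
opening: 0.228
d [ 47.8 168.7   4.3] wz -9.0 level [ 0.14 -0.19  0.  ]
[-1.80086587e+01  1.01942427e+01  9.75044876e+01  9.10826527e-02
  7.25268029e+01 -1.05787194e+02]
```

```bash
python3 -m jog '[[[10,12,0],[0,0,-2],1],[[22,30,0],[0,0,-5],1],[[36,55,0],[0,0,-9],1],[[46,80,0],[0,0,-9],1],[[46,105,0],[0,0,-9],1],[[46,130,0],[0,0,-9],1],[[46,150,0],[0,0,-9],1],[[46,160,0],[0,0,-9],1],[[46,164,0],[0,0,-9],1],[[46,164,0],[0,0,-9],1],[[46,164,0],[0,0,-9],1],[[46,164,0],[0,0,-9],1]]'; python3 - <<'E'
from h import *
F=[];Z=[]
t=vision.capture("top")[:,:,::-1];s=vision.capture("side")[:,:,::-1]
crops("pics/z4.png",[(t,200,180,320,270),(s,300,150,460,270)])
s=go([.413,.140,.311],96.8);print(s["joint_positions"],s["position"],s["force"],s["moment"])
E
```

```text
time_s: 7.97
position: [0.4183, 0.1312, 0.3204]
tcp_rot: [[-0.994, -0.109, -0.0], [-0.109, 0.994, -0.001], [0.001, -0.001, -1.0]]
force: [0.2, -0.1, -3.5]
opening: 0.228
d [4.5 9.3 9.5] wz -0.6 level [-0.02 -0.01  0.  ]
[ 2.76934331e+00  8.52996874e+00  9.94996954e+01 -2.59803931e-02
  7.19802175e+01 -9.34441220e+01] [0.41846235 0.13123971 0.32050173] [ 0.13273114  0.34525614 -3.08456454] [ 0.01417711 -0.04226228 -0.02055386]
```

View pics/z4.png

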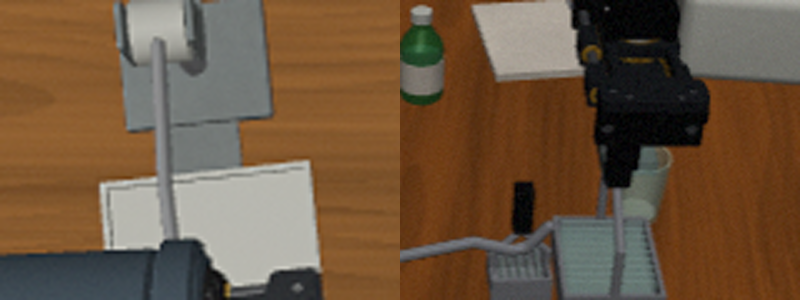

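The side view shows the hook tip at about (361,240), clear of the bail, with the near bail wire at about (387,252). I'll align laterally, lower 8 mm and slide the bail over the hook.

```bash
python3 -m jog '[[[0,3,2],[0,0,0],1],[[0,7,5],[0,0,0],1],[[0,10,8],[0,0,-0.6],1],[[0,10,8],[0,0,-0.6],1],[[0,10,8],[0,0,-0.6],1],[[0,10,8],[0,0,-0.6],1]]'; python3 - <<'E'
from h import *
s=go([.4919,.150,.312],96.8);print(s["position"],s["force"])
E
```

```text
time_s: 8.57
position: [0.4173, 0.1422, 0.3125]
tcp_rot: [[-0.993, -0.121, -0.0], [-0.121, 0.993, -0.0], [0.0, -0.0, -1.0]]
force: [-0.1, -1.6, -4.0]
opening: 0.227
d [-75.   -1.3   0.5] wz 0.1 level [-0.01 -0.01 -0.  ]
[0.41727481 0.1421856  0.31248071] [-0.09902346 -1.58297561 -4.04738889]
```

```bash
python3 -m jog '[[[-6,0,0],[0,0,0],1],[[-14,0,0],[0,0,0],1],[[-22,-1,0],[0,0,0],1],[[-30,-1,0],[0,0,0],1],[[-38,-1,0],[0,0,0],1],[[-46,-1,0],[0,0,0],1],[[-54,-1,0],[0,0,0],1],[[-62,-1,0],[0,0,0],1],[[-69,-1,0],[0,0,0],1],[[-74,-1,0],[0,0,0],1],[[-75,-1,0],[0,0,0],1],[[-75,-1,0],[0,0,0],1]]'; python3 - <<'E'
from h import *
t=vision.capture("top")[:,:,::-1];s=vision.capture("side")[:,:,::-1]
cv2.imwrite("pics/s5.png",s)
crops("pics/z5.png",[(s,300,190,400,265),(t,200,180,320,270)])
s=go([.4919,.150,.312],96.8);print(s["position"],s["force"],s["moment"])
P=s["position"]; print("peak px",proj("side",[P[0],P[1],P[2]-.0304]))
E
```

```text
time_s: 9.57
position: [0.492, 0.1501, 0.3124]
tcp_rot: [[-0.993, -0.12, -0.0], [-0.12, 0.993, -0.0], [0.0, -0.0, -1.0]]
force: [0.0, 0.8, -4.2]
opening: 0.231
d [-0.6 -0.2  0.4] wz 0.1 level [ 0.   -0.06 -0.  ]
[0.49129799 0.15015367 0.31240598] [-0.11998772  0.06628873 -3.70542843] [ 0.03360883 -0.01520298 -0.06370294]
peak px [[349.50400904 231.05019171]]
```

View pics/z5.png

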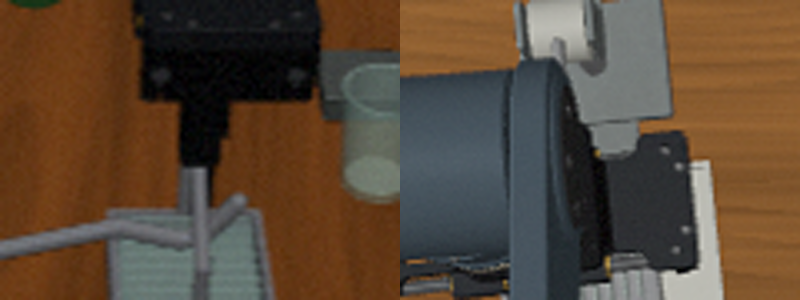

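The bail straddles the trough: the near wire is at (351,250), the trough at about (349,250) and the hook tip to the right, all clear. Lowering toward contact.

```bash
python3 -m jog '[[[0,0,2],[0,0,0],1],[[0,0,5],[0,0,0],1],[[0,0,9],[0,0,0],1],[[0,0,13],[0,0,0],1],[[0,0,17],[0,0,0],1],[[0,0,21],[0,0,0],1],[[0,0,25],[0,0,0],1],[[0,0,28],[0,0,0],1],[[0,0,31],[0,0,0],1],[[0,0,33],[0,0,0],1],[[0,0,34],[0,0,0],1],[[0,0,34],[0,0,0],1]]'; for i in 1; do python3 -m jog '[[[0,0,1],[0,0,0],1],[[0,0,2],[0,0,0],1],[[0,0,3],[0,0,0],1],[[0,0,4],[0,0,0],1],[[0,0,5],[0,0,0],1],[[0,0,6],[0,0,0],1],[[0,0,7],[0,0,0],1],[[0,0,8],[0,0,0],1],[[0,0,8],[0,0,0],1],[[0,0,8],[0,0,0],1]]'; done
python3 - <<'E'
from h import *
s=bot.read_state();print(s["position"],s["force"],s["moment"])
E
```

```text
time_s: 10.67
position: [0.4918, 0.1501, 0.2783]
tcp_rot: [[-0.993, -0.12, -0.0], [-0.12, 0.993, 0.0], [0.0, 0.0, -1.0]]
force: [-0.7, -0.1, -4.0]
opening: 0.227
time_s: 11.5
position: [0.4921, 0.1502, 0.2706]
tcp_rot: [[-0.993, -0.12, 0.0], [-0.12, 0.993, 0.0], [-0.0, -0.0, -1.0]]
force: [1.1, 0.1, -3.2]
opening: 0.227
[0.49207367 0.15017366 0.27059128] [ 1.12554572  0.13897178 -3.16702467] [ 0.04873891 -0.0822143  -0.09175912]
```

```bash
python3 -m jog '[[[0,0,1],[0,0,0],1],[[0,0,2.5],[0,0,0],1],[[1,0,4],[0,0,0],1],[[1,0,5.5],[0,0,0],1],[[1,0,7],[0,0,0],1],[[1.5,0,8.5],[0,0,0],1],[[2,0,10],[0,0,0],1],[[2,0,11.5],[0,0,0],1],[[2,0,13],[0,0,0],1],[[2.5,0,14.5],[0,0,0],1],[[2.5,0,15],[0,0,0],1],[[2.5,0,15],[0,0,0],1]]'
python3 - <<'E'
from h import *
s=vision.capture("side")[:,:,::-1]
crops("pics/z6.png",[(s,240,190,400,310)],800,600,1)
F=[]
for i in range(6):
    vision.capture("side"); F.append(bot.read_state()["force"])
print(np.mean(F,0),np.std(F,0)); s=bot.read_state(); print(s["position"],s["time_s"])
P=s["position"]; print("peak px",proj("side",[P[0],P[1],P[2]-.0304]))
E
```

```text
time_s: 12.5
position: [0.4891, 0.1498, 0.2553]
tcp_rot: [[-0.993, -0.12, -0.001], [-0.12, 0.993, -0.0], [0.001, -0.0, -1.0]]
force: [-0.2, -0.1, -2.5]
opening: 0.224
[-0.54086484 -0.59935197 -2.19810051] [0.39566602 0.50675682 0.22630492]
[0.48920457 0.1498379  0.25556291] 12.85
peak px [[348.99706726 252.76771201]]
```

View pics/z6.png

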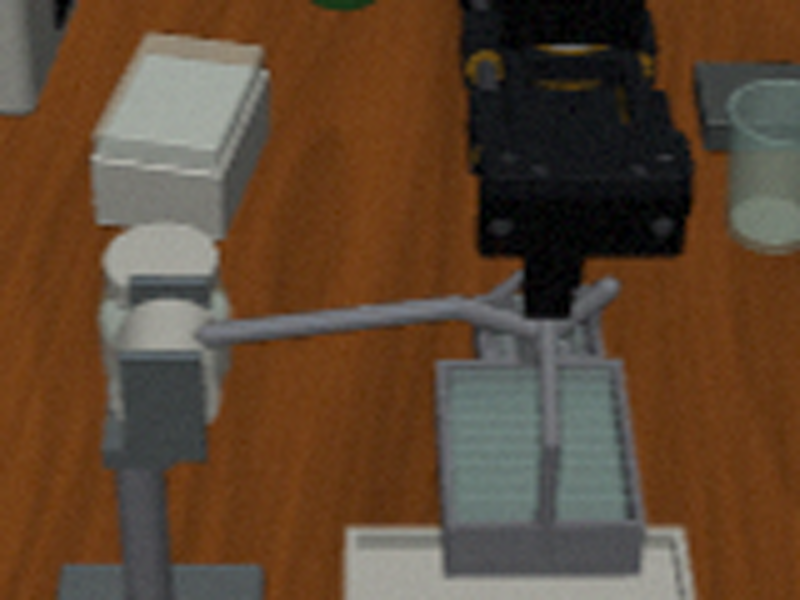

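The hook tip is now at (363,247), the arm has sunk, and the bail sits in the trough with the arm taking about half the load. I'll keep lowering along with it.

```bash
python3 -m jog '[[[0,0,1],[0,0,0],1],[[0,0,2.5],[0,0,0],1],[[1,0,4],[0,0,0],1],[[1,0,5.5],[0,0,0],1],[[1,0,7],[0,0,0],1],[[1,0,8.5],[0,0,0],1],[[1,0,10],[0,0,0],1],[[1.5,0,11.5],[0,0,0],1],[[1.5,0,13],[0,0,0],1],[[1.5,0,14.5],[0,0,0],1],[[1.5,0,16],[0,0,0],1],[[1.5,0,17],[0,0,0],1]]'
python3 -m jog '[[[0,0,1],[0,0,0],1],[[0,0,2.5],[0,0,0],1],[[0,0,4],[0,0,0],1],[[0.5,0,5.5],[0,0,0],1],[[0.5,0,7],[0,0,0],1],[[0.5,0,8.5],[0,0,0],1],[[0.5,0,10],[0,0,0],1],[[0,0,11.5],[0,0,0],1],[[0,0,13],[0,0,0],1],[[0,0,14],[0,0,0],1],[[0,0,15],[0,0,0],1],[[0,0,15],[0,0,0],1]]'
python3 - <<'E'
from h import *
F=[]
for i in range(6):
    vision.capture("side"); F.append(bot.read_state()["force"])
print(np.mean(F,0),np.std(F,0)); s=bot.read_state(); print(s["position"],s["time_s"],s["moment"])
E
```

```text
time_s: 13.85
position: [0.4876, 0.1496, 0.2383]
tcp_rot: [[-0.993, -0.12, -0.001], [-0.12, 0.993, -0.0], [0.001, -0.0, -1.0]]
force: [-1.0, -0.9, -0.0]
opening: 0.229
time_s: 14.85
position: [0.4876, 0.1496, 0.2233]
tcp_rot: [[-0.993, -0.12, -0.001], [-0.12, 0.993, -0.0], [0.001, -0.0, -1.0]]
force: [-1.2, -3.4, -0.6]
opening: 0.221
[-2.76246067 -2.13438913 -0.75016977] [0.33950188 0.46892616 0.4589988 ]
[0.48768609 0.14959778 0.22355286] 15.15 [-0.42167443  0.49309036 -0.01701628]
```

```bash
python3 -m jog '[[[0.5,-0.5,1],[0,0,0],1],[[1,-1,2],[0,0,0],1],[[1.5,-1.5,3],[0,0,0],1],[[2,-1.5,4],[0,0,0],1],[[2,-1.5,5],[0,0,0],1],[[2,-1.5,6],[0,0,0],1],[[2,-1.5,6],[0,0,0],1],[[2,-1.5,6],[0,0,0],1]]'
python3 - <<'E'
from h import *
F=[];M=[]
for i in range(6):
    im=vision.capture("side"); s=bot.read_state(); F.append(s["force"]); M.append(s["moment"])
print(np.mean(F,0),np.std(F,0),np.mean(M,0)); s=bot.read_state(); print(s["position"],s["time_s"])
crops("pics/z7.png",[(im[:,:,::-1],240,190,400,310)],800,600,1)
E
```

```text
time_s: 15.82
position: [0.4867, 0.1483, 0.2177]
tcp_rot: [[-0.993, -0.12, 0.001], [-0.12, 0.993, 0.001], [-0.001, 0.0, -1.0]]
force: [2.1, 2.8, -0.3]
opening: 0.225
[ 2.14812828  2.87106461 -0.25081992] [0.34626833 0.48566433 0.36800833] [ 0.60900574 -0.41209398 -0.00727812]
[0.48629002 0.14807723 0.21765018] 16.1167
```

View pics/z7.png

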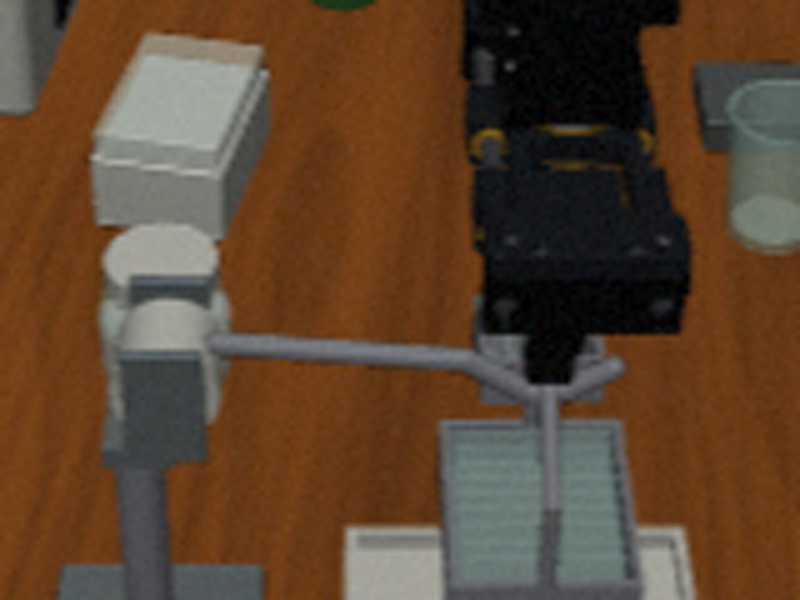

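The arm is now below level with the bail in the trough. The side force has flipped sign, so I'll centre between the two positions and lower a little more.

```bash
python3 -m jog '[[[-0.4,0.3,1],[0,0,0],1],[[-0.8,0.6,2],[0,0,0],1],[[-0.8,0.8,3],[0,0,0],1],[[-0.8,0.8,4],[0,0,0],1],[[-0.8,0.8,4],[0,0,0],1],[[-0.8,0.8,4],[0,0,0],1]]'
cat > f.py <<'E'
from h import *
F=[];M=[]
for i in range(6):
    im=vision.capture("side"); s=bot.read_state(); F.append(s["force"]); M.append(s["moment"])
print(np.mean(F,0).round(2),np.mean(M,0).round(3),s["position"],s["time_s"])
cv2.imwrite("pics/last_%.1f.png"%s["time_s"],im[:,:,::-1])
E
python3 f.py
```

```text
time_s: 16.62
position: [0.4864, 0.1485, 0.2133]
tcp_rot: [[-0.993, -0.12, -0.001], [-0.12, 0.993, -0.001], [0.001, -0.001, -1.0]]
force: [0.7, 0.2, -0.2]
opening: 0.227
[ 0.41 -0.21 -0.02] [-0.027 -0.116  0.006] [0.48643383 0.14857299 0.21345737] 16.9167
```

```bash
python3 -m jog '[[[0,0,0],[0,0,0],1],[[0,0,0],[0,0,0],1],[[0,0,0],[0,0,0],1],[[0,0,0],[0,0,0],1],[[0,0,0],[0,0,0],1],[[0,0,0],[0,0,0],1],[[0,0,0],[0,0,0],1],[[0,0,0],[0,0,0],1],[[0,0,0],[0,0,0],1],[[0,0,0],[0,0,0],1],[[0,0,0],[0,0,0],1],[[0,0,0],[0,0,0],1]]'; python3 f.py; python3 - <<'E'
import cv2,glob,numpy as np
f=sorted(glob.glob("pics/last_*")); a,b=[cv2.imread(x).astype(int) for x in f[-2:]]
d=np.abs(a-b).max(2)[230:330,250:400]; print(f,d.max(),d.mean())
E
```

```text
time_s: 17.92
position: [0.4865, 0.1487, 0.2135]
tcp_rot: [[-0.993, -0.12, -0.001], [-0.12, 0.993, -0.0], [0.001, -0.0, -1.0]]
force: [-0.8, -1.3, 0.0]
opening: 0.228
[-1.23 -1.93 -0.44] [-0.402  0.206 -0.005] [0.48653544 0.14874377 0.2134649 ] 18.2167
['pics/last_16.9.png', 'pics/last_18.2.png'] 22 3.917666666666667
```

```bash
python3 - <<'E'
from h import *
for i in range(24):
    vision.capture("side"); s=bot.read_state(); print(round(s["time_s"],2),np.round(s["force"],1),np.round(np.array(s["position"])*1000,1),np.round(s["qvel"],2).max())
E
```

```text
18.27 [-1.6 -2.9 -0.5] [486.5 148.8 213.5] 0.09
18.32 [-0.9 -2.3 -0.1] [486.5 148.8 213.5] 0.1
18.37 [-1.2 -2.   0.2] [486.5 148.8 213.5] -0.02
18.42 [-0.9 -1.3 -0.3] [486.5 148.8 213.5] 0.07
18.47 [-1.4 -1.3 -0.5] [486.6 148.8 213.5] 0.04
18.52 [-2.3 -1.8 -0.7] [486.6 148.8 213.5] 0.02
18.57 [-1.5 -2.7 -0.2] [486.5 148.8 213.5] 0.05
18.62 [-0.9 -2.1  0.4] [486.6 148.8 213.5] 0.07
18.67 [-1.  -2.7 -0.1] [486.6 148.8 213.5] 0.07
18.72 [-1.  -1.7  0. ] [486.6 148.8 213.5] 0.05
18.77 [-2.  -1.4 -1.2] [486.6 148.8 213.5] 0.02
18.82 [-0.9 -2.5 -0.2] [486.6 148.8 213.5] 0.1
18.87 [-2.  -1.8 -0.4] [486.6 148.8 213.5] 0.06
18.92 [-2.2 -2.5 -0.2] [486.6 148.8 213.5] 0.14
18.97 [-2.1 -1.6  0.2] [486.6 148.8 213.5] 0.1
19.02 [-2.  -2.5 -0.1] [486.6 148.8 213.5] 0.13
19.07 [-1.9 -2.3 -0.9] [486.6 148.8 213.5] 0.11
19.12 [-2.4 -2.1 -0.3] [486.6 148.8 213.5] 0.09
19.17 [-2.4 -1.7 -0.1] [486.6 148.8 213.5] 0.05
19.22 [-1.7 -1.8 -1.9] [486.6 148.8 213.5] 0.14
19.27 [-2.5 -1.9 -0.8] [486.6 148.8 213.5] 0.03
19.32 [-2.3 -2.1 -0.3] [486.6 148.8 213.5] 0.06
19.37 [-3.1 -1.4 -0.1] [486.6 148.8 213.5] 0.04
19.42 [-1.4 -1.6 -0.5] [486.6 148.8 213.5] 0.04
```

```bash
python3 -m jog '[[[0.3,-0.3,1],[0,0,0],1],[[0.6,-0.6,2],[0,0,0],1],[[0.6,-0.6,3],[0,0,0],1],[[0.6,-0.6,3],[0,0,0],1],[[0.6,-0.6,3],[0,0,0],1],[[0.6,-0.6,3],[0,0,0],1],[[0.6,-0.6,3],[0,0,0],1],[[0.6,-0.6,3],[0,0,0],1]]'; python3 f.py;  python3 -m jog '[[[0,0,0],[0,0,0],1],[[0,0,0],[0,0,0],1],[[0,0,0],[0,0,0],1],[[0,0,0],[0,0,0],1],[[0,0,0],[0,0,0],1],[[0,0,0],[0,0,0],1],[[0,0,0],[0,0,0],1],[[0,0,0],[0,0,0],1],[[0,0,0],[0,0,0],1],[[0,0,0],[0,0,0],1],[[0,0,0],[0,0,0],1],[[0,0,0],[0,0,0],1]]' >/dev/null; python3 f.py
```

```text
time_s: 20.08
position: [0.4868, 0.1486, 0.2108]
tcp_rot: [[-0.993, -0.12, 0.001], [-0.12, 0.993, 0.001], [-0.001, 0.001, -1.0]]
force: [-1.0, 1.5, 0.1]
opening: 0.224
[ 0.34  3.05 -0.15] [ 0.586 -0.018 -0.013] [0.4867074  0.14851819 0.21071989] 20.3833
[ 2.1   4.25 -0.18] [ 0.942 -0.395 -0.001] [0.48636642 0.14815187 0.21058226] 21.6833
```

```bash
python3 -m jog '[[[-0.2,0.4,0],[0,0,0],1],[[-0.2,0.4,0],[0,0,0],1],[[-0.2,0.4,0],[0,0,0],1],[[-0.2,0.4,0],[0,0,0],1],[[-0.2,0.4,0],[0,0,0],1],[[-0.2,0.4,0],[0,0,0],1],[[-0.2,0.4,0],[0,0,0],1],[[-0.2,0.4,0],[0,0,0],1],[[-0.2,0.4,0],[0,0,0],1],[[-0.2,0.4,0],[0,0,0],1],[[-0.2,0.4,0],[0,0,0],1],[[-0.2,0.4,0],[0,0,0],1]]' >/dev/null; python3 f.py;python3 -m jog '[[[0,0,0],[0,0,0],1],[[0,0,0],[0,0,0],1],[[0,0,0],[0,0,0],1],[[0,0,0],[0,0,0],1],[[0,0,0],[0,0,0],1],[[0,0,0],[0,0,0],1],[[0,0,0],[0,0,0],1],[[0,0,0],[0,0,0],1],[[0,0,0],[0,0,0],1],[[0,0,0],[0,0,0],1],[[0,0,0],[0,0,0],1],[[0,0,0],[0,0,0],1]]' >/dev/null; python3 f.py;
```

```text
[ 1.72  0.47 -0.43] [ 0.192 -0.341 -0.021] [0.4862987  0.14844963 0.21050569] 22.9833
[ 1.12 -0.76  0.31] [-0.027 -0.202 -0.005] [0.48629289 0.14851855 0.21052181] 24.2833
```

```bash
python3 - <<'E'
import cv2,glob
from h import crops
f=sorted(glob.glob("pics/last_*"))
s=cv2.imread(f[-1]); crops("pics/z8.png",[(s,240,210,400,330)],800,600,1)
E
```

```text
(no output)
```

View pics/z8.png

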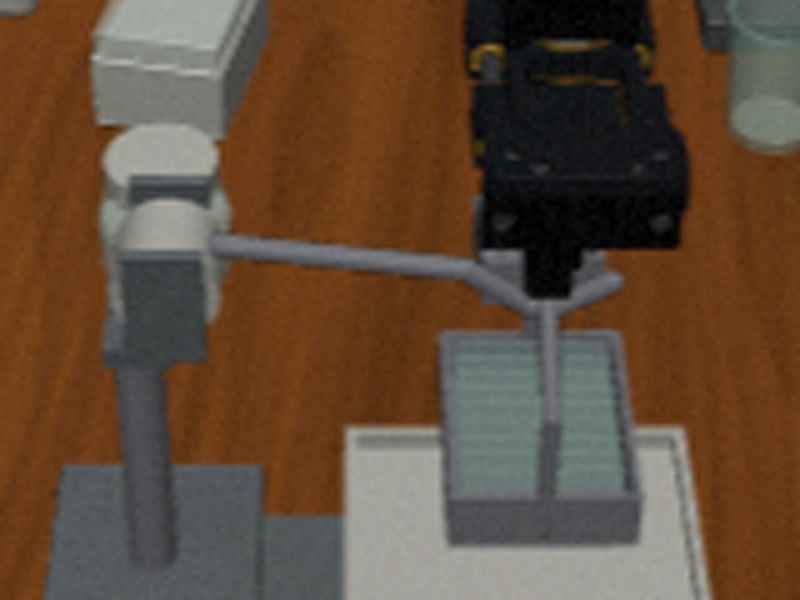

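The carrier is seated in the trough and upright over the drip tray. The arm has held still for more than a second and the vertical load is about 0 N, so I'll release and back straight up.

```bash
python3 -m jog '[[[0,0,0],[0,0,0],0.74],[[0,0,0],[0,0,0],0.71],[[0,0,0],[0,0,0],0.68],[[0,0,0],[0,0,0],0.6],[[0,0,0],[0,0,0],0.5],[[0,0,0],[0,0,0],0.4],[[0,0,0],[0,0,0],0.3],[[0,0,0],[0,0,0],0.3],[[0,0,0],[0,0,0],0.3],[[0,0,0],[0,0,0],0.3],[[0,0,0],[0,0,0],0.3],[[0,0,0],[0,0,0],0.3]]'; python3 f.py; python3 - <<'E'
import cv2,glob
from h import crops
f=sorted(glob.glob("pics/last_*"))
s=cv2.imread(f[-1]); crops("pics/z9.png",[(s,240,210,400,330)],800,600,1)
E
```

```text
time_s: 25.28
position: [0.4864, 0.1486, 0.2105]
tcp_rot: [[-0.993, -0.12, -0.0], [-0.12, 0.993, -0.0], [0.0, -0.0, -1.0]]
force: [0.5, -0.2, 0.3]
opening: 0.697
[ 0.09 -0.08 -0.36] [0.016 0.023 0.001] [0.48637758 0.14859828 0.21055014] 25.5833
```

View pics/z9.png

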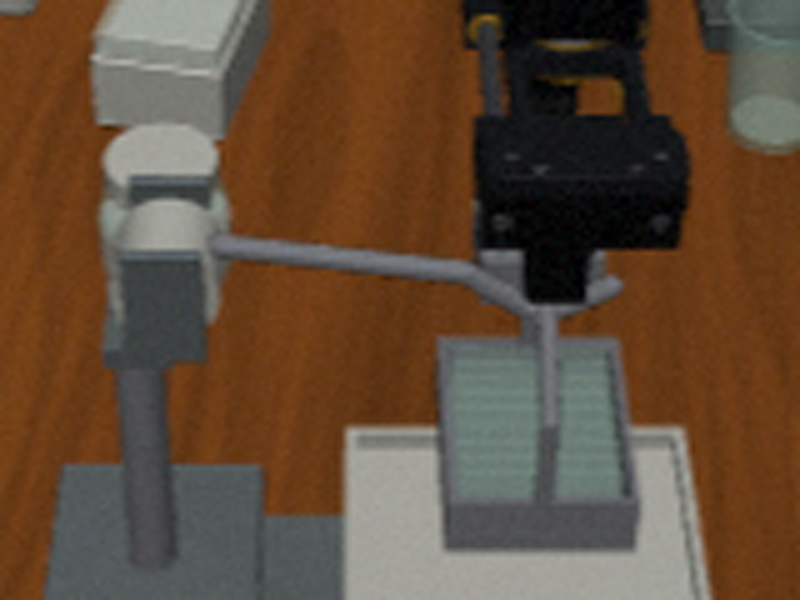

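The carrier hangs in the hook, barely moved by the release, and the tool reads no load. Backing straight up.

```bash
python3 -m jog '[[[0,0,-3],[0,0,0],0.3],[[0,0,-10],[0,0,0],0.3],[[0,0,-20],[0,0,0],0.3],[[0,0,-30],[0,0,0],0.3],[[0,0,-42],[0,0,0],0.3],[[0,0,-55],[0,0,0],0.3],[[0,0,-70],[0,0,0],0.3],[[0,0,-85],[0,0,0],0.3],[[0,0,-100],[0,0,0],0.3],[[0,0,-115],[0,0,0],0.3],[[0,0,-125],[0,0,0],0.3],[[0,0,-130],[0,0,0],0.3]]'; python3 -m jog '[[[0,0,0],[0,0,0],0.3],[[0,0,0],[0,0,0],0.3],[[0,0,0],[0,0,0],0.3],[[0,0,0],[0,0,0],0.3],[[0,0,0],[0,0,0],0.3],[[0,0,0],[0,0,0],0.3],[[0,0,0],[0,0,0],0.3],[[0,0,0],[0,0,0],0.3],[[0,0,0],[0,0,0],0.3],[[0,0,0],[0,0,0],0.3],[[0,0,0],[0,0,0],0.3],[[0,0,0],[0,0,0],0.3]]' >/dev/null; python3 f.py; python3 -m jog '[[[0,0,0],[0,0,0],0.3],[[0,0,0],[0,0,0],0.3],[[0,0,0],[0,0,0],0.3],[[0,0,0],[0,0,0],0.3],[[0,0,0],[0,0,0],0.3],[[0,0,0],[0,0,0],0.3]]' >/dev/null; python3 f.py; python3 - <<'E'
import cv2,glob,numpy as np
from h import *
f=sorted(glob.glob("pics/last_*")); a,b=[cv2.imread(x) for x in f[-2:]]
d=np.abs(a.astype(int)-b).max(2)[200:340,240:400]; print(f[-2:],d.max(),d.mean())
o=cv2.imread("pics/side0.png"); m=(np.abs(b.astype(int)-o).max(2)>60).astype(np.uint8)
n,l,st,c=cv2.connectedComponentsWithStats(m); print([st[i].tolist() for i in range(1,n) if st[i,4]>25])
s=b; crops("pics/z10.png",[(s,240,180,420,315)],800,600,1)
E
```

```text
time_s: 26.58
position: [0.4871, 0.1487, 0.3426]
tcp_rot: [[-0.993, -0.12, 0.003], [-0.12, 0.993, 0.0], [-0.003, -0.0, -1.0]]
force: [-0.7, -0.1, -0.3]
opening: 0.7
[-0.33 -0.01 -0.13] [ 0.037  0.032 -0.005] [0.48639876 0.14858507 0.34056924] 27.8833
[-0.05  0.13  0.21] [ 0.068  0.021 -0.01 ] [0.4864141  0.14859373 0.34056139] 28.6833
['pics/last_27.9.png', 'pics/last_28.7.png'] 18 3.8315625
[[480, 0, 69, 40, 564], [339, 17, 137, 89, 4845], [451, 22, 7, 16, 35], [605, 88, 35, 58, 1248], [343, 105, 37, 7, 153], [337, 110, 17, 7, 48], [324, 111, 61, 108, 3328], [349, 119, 10, 5, 36], [540, 167, 19, 10, 103], [517, 174, 24, 50, 562], [343, 239, 18, 31, 249], [566, 242, 74, 238, 8661], [286, 245, 53, 11, 181], [286, 258, 50, 9, 185], [328, 270, 38, 25, 655], [328, 300, 40, 20, 465]]
```

View pics/z10.png

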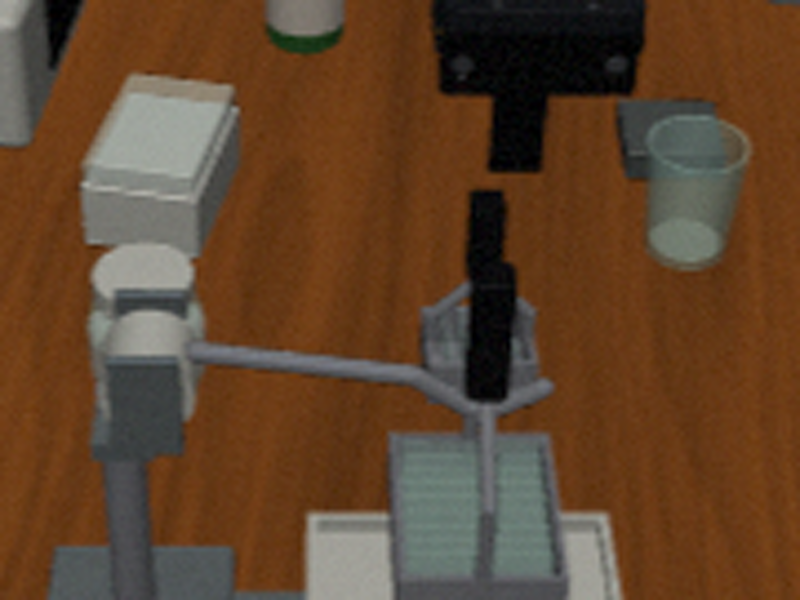

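The carrier hangs freely by its peak at about (350,272), upright and at rest. The gripper is clear above it, and the small carrier, beaker, tip box and timer look where they were. Handing in.

```bash
python3 -c "
from rig import bot
print(bot.hand_in(), bot.read_state()['time_s'])"
```

```text
the job is handed in; nothing more can be done
the job is handed in; nothing more can be done
```

The larger carrier is hanging by the peak of its bail in the drain-arm hook over the drip tray, and I handed the job in at about 29 s of the 59 s allowed.

- **Lowering and release:** I gripped the post and lowered the carrier with the sinking arm by about 59 mm, at up to 18 mm/s plus pauses. I held it until the vertical load on the gripper read about 0 N. The gripper's last position correction was 0.4 mm. I then kept hold for about 2 s with the tool position steady to about 0.1 mm, and let go and backed straight up.
- **Last checks:** after release, two pictures 0.8 s apart differ only by image noise. The carrier looks upright in the side view, the gripper force is about 0, and the gripper is well clear. The small carrier, beaker, tip box and timer look where they were in that view. I took no final top view.
- **What disagreed:** while I held the carrier in the hook, side forces drifted between about −2 and +4 N. I trimmed the position by under a millimetre until they were about 1 N. Letting go shifted the carrier only very slightly.

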